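# Clamp the chopping board to the worktop

### The arm

A 6-joint arm with a two-finger parallel gripper is mounted at the origin on a cart in front of the work surface, level with it; the furniture and walls round the work are solid. World frame = base frame: x ahead of the robot, y to its left, z up, the work surface at z = 0. Lengths are in mm, angles in degrees, forces in N, time in s.
With the tool pointing down it reaches from about 300 to 850 mm from the base axis. Payload 4.2 kg.
Tool frame: the origin (TCP) lies on the centre line of the jaws, within the pads' length; the fingertips stand 14 mm ahead of it and the grasp point (between the pads) lies 5 mm behind it; z points along the fingers, y is the direction in which the jaws open and shut (so a half turn about z gives the same grasp; the last joint's range is limited). The gripper opens to 91 mm and grips with 3 to 60 N. Pads are 32 mm wide; open, the fingers measure 118 mm over their backs; the gripper's body (76 mm by 178 mm) begins 60 mm behind the grasp point.
Start: joints at [64.171, 18.312, 89.639, -0, 72.044, -1.146], TCP at [240.122, 522.478, 227.976] pointing down, gripper open.
Joint ranges: [-177.97, 177.97], [-48.28, 115.42], [12.27, 149.76], [-77.06, 257.06], [2.81, 150.46], [-146.56, 146.56]. Speed limits (degrees/s): [147.25, 147.25, 180, 180, 180, 180].

### API

Orientations are given as [roll, pitch, yaw] about the fixed x, y, z axes, in that order (R = Rz(yaw) Ry(pitch) Rx(roll)).
In Python, from workcell import env gives the robot as it stands.
- The arm moves only by the tool play_rows, never from a script. Its argument "increments" is a list of rows, each a list of 5 numbers: the shift along the world's x, y, z in mm, then the turn about the world's z in degrees, then the closure, from 0 (fully open) to 1 (shut). In form: [[x, y, z, yaw, fingers], ...]. A call has 1 to 20 rows; each row shifts and turns the commanded pose from where the row before left it; what a row does not reach is not made up. A row lasts 1/8 s, in which the tool goes at most 62.5 mm and 10.7 degrees, less where a joint would pass 70% of its speed; a pose out of reach is approached as far as the arm can. A call is refused whole if a number of a shift passes 62.5 or a number of a turn 10.7, either way. A call with a gripper value outside its range is refused whole. The fingers move at their own pace and stop on an object; "newtons" is the grip in N (left out, the last holds). Time passes only in rows, so rows that do not move let the fingers close. It gives the time, the measured TCP pose, the force and the opening at its end, in the units of the state.
- env.state(): the state, without advancing time (a new reading comes with each control period).
- env.grab_frame(name): name is "scene" or "top" or "wrist"; returns the picture (384x512x3 uint8, red, green, blue); there is no depth.
- env.calibration(name): a dict with "fx", "fy", "cx", "cy" (pixels), "R" (3x3) and "t" (3): a world point X has camera coordinates R X + t; the wrist camera has in their place "hand_eye" (4x4, takes a point from camera to tool coordinates, whose origin is the TCP and whose axes are the flange's). Camera axes: x right, y down, z forward; pixel columns grow to the right and rows downward; lengths in mm; the calibration is good to about 2 mm. The wrist camera is an equidistant fisheye: a pixel r from the principal point sees the ray r / f radians off the axis. A picture is of the moment at which its call begins: read the wrist's pose just before it. calibration takes no time and is no camera call.
- env.job_done(): hands the job in, once; it reports no verdict.
The state is a dict: "time_s": time; "qpos": joint angles; "qvel": joint speeds; "effort": joint torques, N m; "ee_pos": TCP position; "ee_rot": TCP orientation; "force": force on the tool from outside, world axes, zero at the start; "torque": the same for the moment, N m; "gripper_width": finger opening in mm.
Only numpy, scipy, OpenCV 4.12 (cv2) and the standard library are available. Lean on these libraries where they do the work, as an engineer would, in place of code of your own. Each camera call takes 0.05 s, during which the arm holds its last target.

### The job

Two screw clamps are bolted to the worktop, and a bamboo chopping board lies with one edge under the pad of one of them. Hold the T-handle of that clamp and turn it clockwise until you feel the resistance rise and the pad holds the board snugly, then let go; do not force it tighter than that. Leave the empty clamp's handle as it is and do not shift the board.

Things in the scene. Friction and masses are not known exactly. Their poses are not given: they have to be found in the camera images.
- handle_work (a point): Middle of the steel T-handle crossbar of the clamp with the board: on its vertical screw axis, half-way up the bar, 123 mm above the worktop; stays there as it turns. Bar level, flat-sided, 56 mm long (72 over the round ends), 12 wide, 16 high. x axis along the bar, z up. Hold it from above at the middle, fingers on its flat sides; keep fingertips over 90 mm above the worktop.
- screw_work (a joint): Angle of that handle (rad), growing clockwise seen from above (tightening), 0 to 2.6; starts at 0.3 to 0.75. Pad sinks 4 mm per rad and meets the board near 1.0. Steady friction 0.15 N m until then; a spring then adds 0.12 N m and 30 N of pad pressure per rad. Snug is about 18 N, 0.6 rad past first touch; under 8 N is loose, over 36 N forced. Stays where it is left.
- pad_work: Round rubber-faced pad, 28 mm across and 13 mm high, at the foot of that clamp's screw; origin at the centre of its underside, z up. It slides down as the handle turns; it touches the board when this point is 16 mm above the worktop.
- board: Loose bamboo chopping board, 205 x 268 mm, 16 mm thick, 0.55 kg, flat on the worktop; origin at the centre of its underside. One short edge lies under the pad of the clamp to be tightened, some 25 mm in and nearer the board's left corner; the rest lies beyond that clamp, away from the robot.
- tip_idle (a point): One end of the crossbar of the other, identical clamp, which has nothing under its pad; 32 mm from its screw axis and 123 mm above the worktop. It must stay where it is.
Mind the look-alikes: they are no part of the job. Leave any red look-alike of the part that bears handle_work alone.

How it is judged:
By the outcome, as a careful person would: the job done as asked, in the order asked, and still so for the second after the job is handed in, with the robot touching nothing.
It also fails if it takes over 35 s, if anything falls off the work surface, if the arm or the gripper's body presses on something with over 40 N, if the wrist force passes 120 N, or if a joint passes its speed limit or range.

## Working session

There is one attempt and no reset: what is moved stays moved. The work goes in short steps, Python scripts to look and compute and a tool call to move; the robot and the scene stay as the last step left them, time stands still between calls to the robot, and variables do not carry over. Pictures are saved under pics/ and viewed, and the job is handed in when it is done.

Besides the shell and the picture viewer there is one more tool, called after ">>>" as name(argument=value, ...), one argument or row to a line, values as JSON. play_rows: Moves the arm, as the interface text tells. Its arguments: {"type":"object","properties":{"increments":{"type":"array"},"newtons":{"type":"number"}},"required":["increments"]}

```bash
mkdir -p pics
python3 - <<'E'
from workcell import env
import cv2,numpy as np
s=env.state();print(s)
for n in ["scene","top","wrist"]:
    f=env.grab_frame(n);cv2.imwrite(f"pics/{n}0.png",f[:,:,::-1])
    c=env.calibration(n);print(n,{k:np.round(np.array(v),4).tolist() for k,v in c.items()})
E
```

```text
{'time_s': 0.0, 'qpos': array([ 6.41700300e+01,  1.83513887e+01,  8.97063041e+01, -1.48116479e-03,
        7.20413385e+01, -1.14483685e+00]), 'qvel': array([-0.07180524,  0.11454376,  0.04483284, -0.06686633, -0.09385758,
       -0.00102672]), 'effort': array([ 1.29992721e-03, -4.12465811e+01, -2.31970417e+01,  7.27177807e-02,
        4.60649945e-02, -1.45769591e-04]), 'ee_pos': array([239.93108347, 522.0354949 , 227.12345895]), 'ee_rot': array([-1.79900960e+02, -5.70698383e-04,  1.55315324e+02]), 'force': array([-0.35951053, -0.61819452, -0.50683131]), 'torque': array([-0.07569286,  0.09043985, -0.02174287]), 'gripper_width': 91.35213469187279}
scene {'fx': 382.5854, 'fy': 382.5854, 'cx': 256.0161, 'cy': 197.4309, 'R': [[0.5662, -0.8243, -0.0038], [-0.3392, -0.2288, -0.9125], [0.7513, 0.5179, -0.4092]], 't': [-278.2617, 210.1466, 957.4679]}
top {'fx': 361.636, 'fy': 361.636, 'cx': 255.4535, 'cy': 191.0437, 'R': [[0.0134, -0.9997, -0.0221], [-0.9898, -0.0101, -0.1423], [0.142, 0.0238, -0.9896]], 't': [-60.9121, 434.3342, 1081.9488]}
wrist {'fx': 297.3186, 'fy': 297.3186, 'cx': 251.4985, 'cy': 192.5602, 'hand_eye': [[0.0004, -0.9638, -0.2665, 75.4732], [1.0, 0.0002, 0.0006, 0.5144], [-0.0005, -0.2665, 0.9638, -156.4674], [0.0, 0.0, 0.0, 1.0]]}
```

View pics/scene0.png

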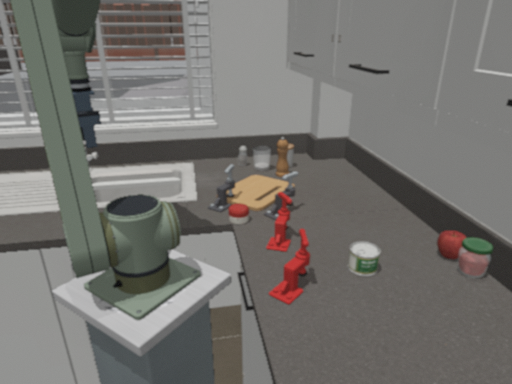

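View pics/top0.png

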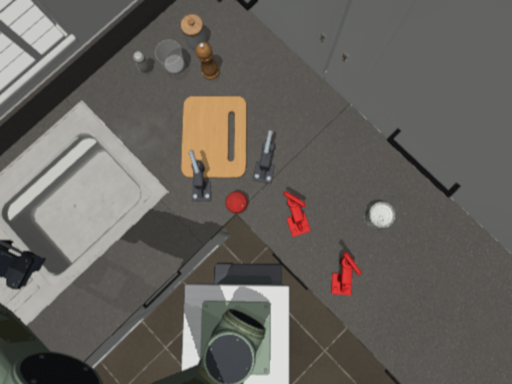

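View pics/wrist0.png

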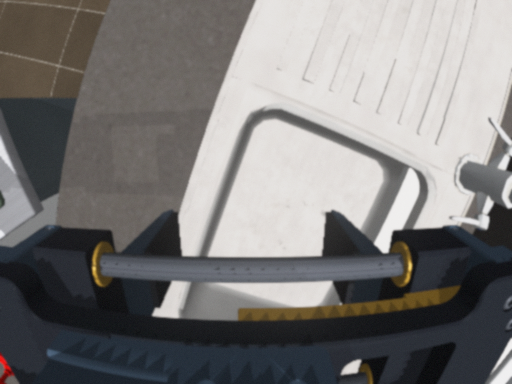

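The scene and top views show two grey clamps. The one at about (198,175) in top overlaps the board and the one at about (265,155) is empty. The red look-alikes are to the right. I'll zoom in on the two grey clamps.

```bash
cat > h.py <<'E'
import numpy as np,cv2
from workcell import env
def ray(c,u,v):
    R=np.array(c['R']);t=np.array(c['t'])
    d=R.T@np.array([(u-c['cx'])/c['fx'],(v-c['cy'])/c['fy'],1]);return -R.T@t,d
def onz(c,u,v,z):
    o,d=ray(c,u,v);return o+d*(z-o[2])/d[2]
def proj(c,X):
    p=np.array(c['R'])@np.array(X)+np.array(c['t']);return c['cx']+c['fx']*p[0]/p[2],c['cy']+c['fy']*p[1]/p[2]
E
python3 - <<'E'
import cv2
from h import *
f=cv2.imread('pics/top0.png')[85:210,170:300];cv2.imwrite('pics/z1.png',cv2.resize(f,None,fx=4.6,fy=4.6,interpolation=cv2.INTER_CUBIC))
f=cv2.imread('pics/scene0.png')[150:230,195:315];cv2.imwrite('pics/z2.png',cv2.resize(f,None,fx=6,fy=6,interpolation=cv2.INTER_CUBIC))
E
```

```text
(no output)
```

View pics/z1.png

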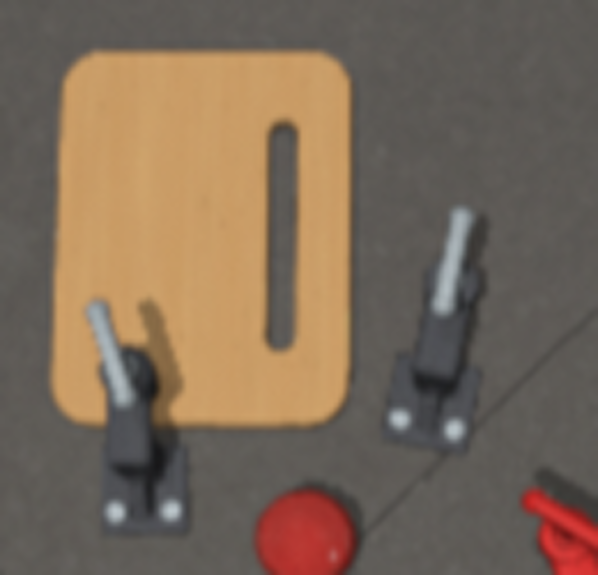

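View pics/z2.png

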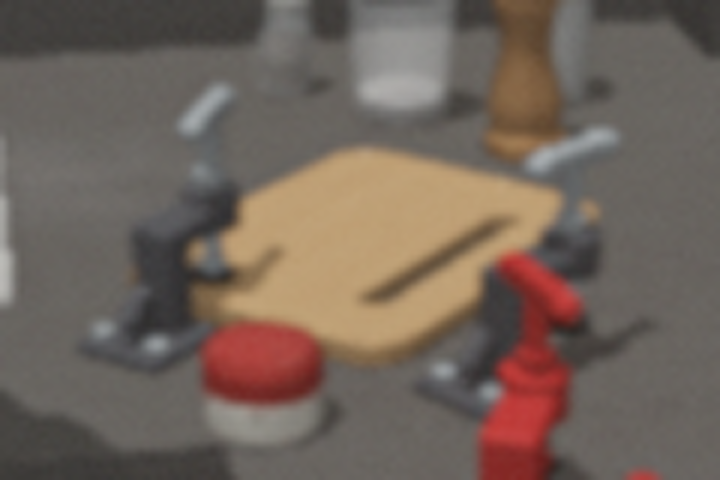

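Work clamp handle in the top view: ends near (190.8,150.5) and (197.5,172). I'll measure it in both views.

Run:
```python
from h import *
def bar(n,x0,y0,x1,y1):
    f=cv2.imread(f'pics/{n}0.png')[y0:y1,x0:x1].astype(int)
    m=((f.min(2)>115)&(np.ptp(f,axis=2)<50)).astype(np.uint8)
    k,l,st,ce=cv2.connectedComponentsWithStats(m)
    out=[]
    for i in range(1,k):
        if st[i,4]<25: continue
        ys,xs=np.nonzero(l==i);p=np.c_[xs+x0,ys+y0].astype(float)
        r=cv2.minAreaRect(p.astype(np.float32));out.append((st[i,4],r))
        c=p.mean(0);w,V=np.linalg.eigh(np.cov((p-c).T));d=V[:,1];e=(p-c)@d
        A=c+d*e.min();B=c+d*e.max();C=(A+B)/2
        cal=env.calibration(n)
        P=[onz(cal,*q,128) for q in (c,A,B,C)]
        print(n,st[i,4],'cent',c.round(1),'ends',A.round(1),B.round(1),[q[:2].round(1) for q in P],'len',np.linalg.norm(P[1]-P[2]).round(1),'ang',np.degrees(np.arctan2(*(P[1]-P[2])[[1,0]])).round(1))
bar('top',184,145,202,180); bar('top',260,125,278,158)
bar('scene',222,162,236,180); bar('scene',280,168,300,182)
c=env.calibration('top')
for p in [(63,70),(350,70),(350,410),(52,410),(115,512),(171,510),(400,418),(454,428)]:
    u,v=p[0]/4.6+170,p[1]/4.6+85; print(p,onz(c,u,v,16).round(0))
```

```text
top 92 cent [193.3 161. ] ends [189.8 150.1] [196.8 172.1] [array([505.7, 120.2]), array([537.6, 131.3]), array([473.6, 109. ]), array([505.5, 120.1])] len 67.7 ang 19.2
top 90 cent [267.7 141.3] ends [270. 130.] [265.5 152.1] [array([565.1, -91.2]), array([598.4, -97.6]), array([533.2, -85.2]), array([565.7, -91.4])] len 66.3 ang -10.8
scene 38 cent [228.5 167.8] ends [232. 164.] [225.3 171.3] [array([499.8, 122.4]), array([538.7, 137.2]), array([465.3, 109.3]), array([501. , 122.9])] len 78.6 ang 20.8
scene 53 cent [289.6 174.3] ends [296.8 171.5] [282.6 177.1] [array([563.2, -88.1]), array([600.5, -94.7]), array([528. , -81.8]), array([563.5, -88.2])] len 73.7 ang -10.1
(63, 70) [733. 182.  16.]
(350, 70) [734. -21.  16.]
(350, 410) [490. -25.  16.]
(52, 410) [489. 179.  16.]
(115, 512) [419. 133.  16.]
(171, 510) [420.  95.  16.]
(400, 418) [485. -60.  16.]
(454, 428) [479. -96.  16.]
```

>>> play_rows(
  increments=[
    [10,-17,0,1,0],
    [22,-33,0,3.7,0],
    [22,-33,0,3.7,0],
    [22,-33,0,3.7,0],
    [22,-33,0,3.7,0],
    [22,-33,0,3.7,0],
    [22,-33,0,3.7,0],
    [22,-33,0,3.7,0],
    [22,-33,0,3.7,0],
    [22,-33,0,3.7,0],
    [22,-33,0,3.7,0],
    [22,-33,0,3.7,0],
    [12,-20,0,2.5,0],
    [0,0,0,0,0],
    [0,0,0,0,0],
  ],
)

```text
time_s: 2.02
ee_pos: [503.6, 122.9, 227.7]
ee_rot: [180.0, -0.0, -160.5]
force: [-0.3, -0.1, -0.4]
gripper_width: 91.5
```

Run:
```python
from h import *
s=env.state();print(s['time_s'],s['ee_pos'],s['ee_rot'],s['qpos'])
f=env.grab_frame('wrist');cv2.imwrite('pics/wrist1.png',f[:,:,::-1])
```

```text
2.025 [503.60942818 122.88802088 227.74693988] [ 1.79959545e+02 -4.18806747e-02 -1.60509808e+02] [ 1.24201361e+01  1.32425507e+01  9.68549708e+01  3.72507870e-02
  6.99490241e+01 -9.70828269e+01]
```

View pics/wrist1.png

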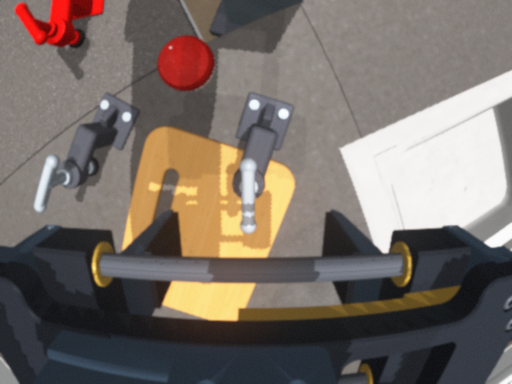

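The handle is at columns 243–256 and rows 160–232 in the wrist view, nearly aligned with tool x. I'll cast rays at its ends.

```bash
cat >> h.py <<'E'
from scipy.spatial.transform import Rotation as Ro
def wray(c,pos,rot,u,v):
    x,y=u-c['cx'],v-c['cy'];r=np.hypot(x,y);th=r/c['fx']
    d=np.array([np.sin(th)*x/r,np.sin(th)*y/r,np.cos(th)])
    H=np.array(c['hand_eye']);R=Ro.from_euler('xyz',rot,degrees=True).as_matrix()
    return R@H[:3,3]+pos,R@H[:3,:3]@d
def wonz(c,pos,rot,u,v,z):
    o,d=wray(c,pos,rot,u,v);return o+d*(z-o[2])/d[2]
E
python3 - <<'E'
from h import *
f=cv2.imread('pics/wrist1.png')
g=f[80:245,220:310];cv2.imwrite('pics/z3.png',cv2.resize(g,None,fx=3.6,fy=3.6,interpolation=cv2.INTER_CUBIC))
s=env.state();c=env.calibration('wrist')
x0,y0=232,155;g=f[y0:238,x0:266].astype(int)
m=((g.min(2)>110)&(np.ptp(g,axis=2)<40)).astype(np.uint8)
k,l,st,ce=cv2.connectedComponentsWithStats(m);i=1+np.argmax(st[1:,4]);ys,xs=np.nonzero(l==i)
print(st[i])
rows=np.array([[r+y0,xs[ys==r].min()+x0,xs[ys==r].max()+x0] for r in np.unique(ys)]);print(rows[::5].tolist())
P=np.array([wonz(c,s['ee_pos'],s['ee_rot'],(a+b)/2,r,131)[:2] for r,a,b in rows])
print(P[[0,-1]],P[[0,-1]].mean(0))
d=P[-10]-P[8];print(np.degrees(np.arctan2(d[1],d[0])))
E
```

```text
[   7    0   27   79 1317]
[[155, 249, 265], [160, 242, 264], [165, 240, 262], [170, 240, 261], [175, 241, 259], [180, 241, 263], [185, 239, 263], [190, 240, 262], [195, 241, 255], [200, 242, 254], [205, 242, 253], [210, 242, 253], [215, 243, 253], [220, 242, 253], [225, 241, 255], [230, 243, 254]]
[[465.52087216 115.39281367]
 [536.43737012 131.64887543]] [500.97912114 123.52084455]
16.305187236459375
```

View pics/z3.png

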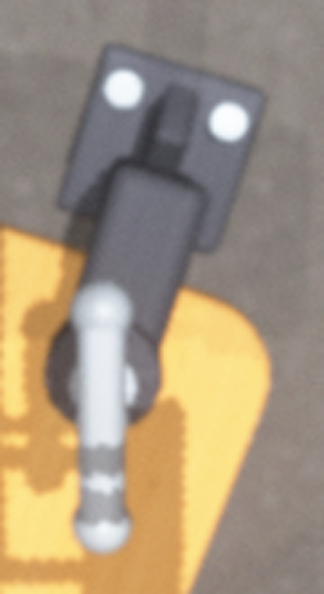

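Run:
```python
from h import *
s=env.state();c=env.calibration('wrist')
A,B=[wonz(c,s['ee_pos'],s['ee_rot'],220+a/3.6,80+b/3.6,123) for a,b in [(102,308),(103.5,527)]]
print(A,B,(A+B)/2,np.linalg.norm(A-B),np.degrees(np.arctan2(*(B-A)[[1,0]])))
```

```text
[478.10938996 111.87270231 123.        ] [532.8773441  131.56712371 123.        ] [505.49336703 121.71991301 123.        ] 58.201366256051465 19.778459922976225
```

>>> play_rows(
  increments=[
    [1.8,-1.2,-15,0.2,0],
    [0,0,-25,0,0],
    [0,0,-25,0,0],
    [0,0,-20,0,0],
    [0,0,-15,0,0],
    [0,0,-10,0,0],
    [0,0,0,0,0],
    [0,0,0,0,0],
  ],
)

```text
time_s: 3.08
ee_pos: [506.5, 121.4, 118.6]
ee_rot: [-180.0, 0.1, -160.3]
force: [-0.0, -0.1, -0.0]
gripper_width: 91.1
```

Run:
```python
from h import *
s=env.state();print(s['time_s'],s['ee_pos'],s['ee_rot'],s['force'],s['torque'])
f=env.grab_frame('wrist');cv2.imwrite('pics/wrist2.png',f[:,:,::-1])
```

```text
3.075 [506.46617837 121.40942305 118.55676676] [-1.79994695e+02  8.11510678e-02 -1.60280637e+02] [-0.03316179 -0.11487476 -0.03094014] [0.04689753 0.0622398  0.02770591]
```

View pics/wrist2.png

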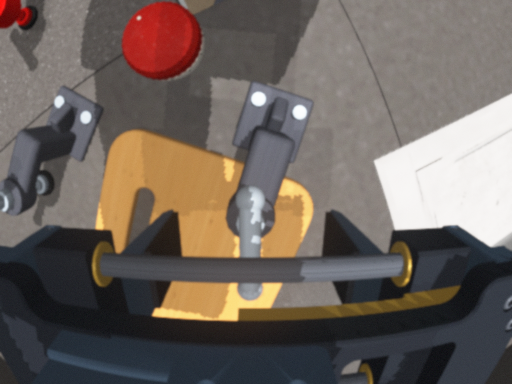

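The bar (column ~250) is centred between the fingers, so I'll close.

>>> play_rows(
  increments=[
    [0,0,0,0,1],
    [0,0,0,0,1],
    [0,0,0,0,1],
    [0,0,0,0,1],
    [0,0,0,0,1],
    [0,0,0,0,1],
    [0,0,0,0,1],
    [0,0,0,0,1],
  ],
  newtons=30,
)

```text
time_s: 4.12
ee_pos: [506.0, 121.1, 118.0]
ee_rot: [-180.0, 0.0, -160.3]
force: [3.1, -8.1, 0.0]
gripper_width: 14.1
```

Run:
```python
from h import *
s=env.state();print(s['time_s'],s['ee_pos'],s['ee_rot'],s['force'],s['torque'],s['gripper_width'])
```

```text
4.125 [506.00800305 121.10598127 117.97744508] [-1.79974843e+02  1.58500924e-03 -1.60263729e+02] [ 3.08516732 -8.08724825  0.01548327] [-1.56339295 -0.54788953 -0.01747566] 14.058795888678448
```

>>> play_rows(
  increments=[
    [0.3,-0.8,0,0,1],
    [0,0,0,0,1],
    [0,0,0,0,1],
  ],
)

```text
time_s: 4.5
ee_pos: [506.3, 120.3, 118.0]
ee_rot: [-180.0, 0.0, -160.3]
force: [0.4, -1.9, 1.0]
gripper_width: 12.1
```

Run:
```python
from h import *
s=env.state();print(s['time_s'],s['ee_pos'],s['ee_rot'],s['force'],s['torque'],s['gripper_width'])
f=env.grab_frame('wrist');cv2.imwrite('pics/wrist3.png',f[:,:,::-1])
```

```text
4.5 [506.26699439 120.29777868 117.97285776] [-1.79989149e+02  1.79677663e-04 -1.60287055e+02] [ 0.37078678 -1.86100813  0.95719374] [-0.27591737 -0.06325493 -0.04339299] 12.106784325522776
```

View pics/wrist3.png

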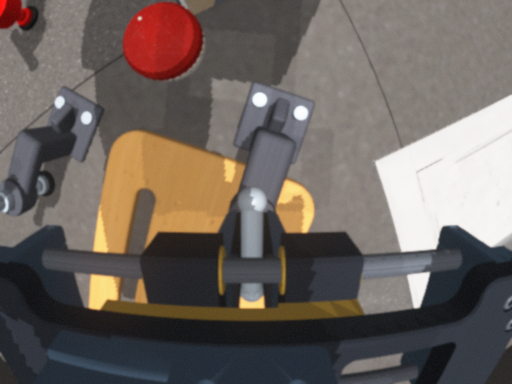

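Firm grip now: width 12.1 mm, small side force. I'll turn clockwise in short steps, reading the torque.

>>> play_rows(
  increments=[
    [0,0,0,-4,1],
    [0,0,0,-4,1],
    [0,0,0,-4,1],
  ],
)

```text
time_s: 4.92
ee_pos: [506.3, 120.1, 118.0]
ee_rot: [-180.0, 0.0, -172.3]
force: [0.2, -3.3, 0.1]
gripper_width: 12.1
```

```bash
cat > st.py <<'E'
from h import *
s=env.state();print(s['time_s'],'yaw',s['ee_rot'][2].round(2),s['ee_pos'].round(2),'F',s['force'].round(2),'T',s['torque'].round(3),'w',round(s['gripper_width'],2),'effort6',s['effort'][5].round(3))
E
python3 st.py
```

```text
4.925 yaw -172.35 [506.32 120.14 117.96] F [ 0.17 -3.25  0.06] T [-0.356 -0.128  0.138] w 12.07 effort6 -0.307
```

>>> play_rows(
  increments=[
    [0,-0.3,0,-4,1],
    [0,0,0,-4,1],
  ],
)

```text
time_s: 5.18
ee_pos: [506.3, 120.0, 118.0]
ee_rot: [-180.0, 0.0, 179.6]
force: [0.5, -2.1, 0.3]
gripper_width: 11.9
```

```bash
python3 st.py
```

```text
5.175 yaw 179.64 [506.35 120.   117.95] F [ 0.48 -2.07  0.25] T [-0.275 -0.081  0.196] w 11.87 effort6 -0.308
```

>>> play_rows(
  increments=[
    [0,0,0,-4,1],
  ],
)

```text
time_s: 5.3
ee_pos: [506.4, 119.9, 118.0]
ee_rot: [-180.0, 0.0, 175.6]
force: [0.2, -2.0, 0.1]
gripper_width: 12.1
```

```bash
python3 st.py
```

```text
5.3 yaw 175.64 [506.36 119.94 117.99] F [ 0.19 -1.96  0.14] T [-0.359 -0.118  0.149] w 12.06 effort6 -0.307
```

>>> play_rows(
  increments=[
    [0,0,0,-4,1],
  ],
)

```text
time_s: 5.42
ee_pos: [506.3, 119.9, 117.9]
ee_rot: [-180.0, 0.0, 171.6]
force: [0.7, -2.8, 0.2]
gripper_width: 12.2
```

```bash
python3 st.py
```

```text
5.425 yaw 171.65 [506.32 119.88 117.95] F [ 0.69 -2.8   0.21] T [-0.392 -0.168  0.166] w 12.15 effort6 -0.307
```

The effort of joint 6 is a clean signal, steady at −0.307. I'll track it.

>>> play_rows(
  increments=[
    [0,0,0,-3,1],
  ],
)

```text
time_s: 5.55
ee_pos: [506.3, 119.8, 118.0]
ee_rot: [-180.0, 0.0, 168.7]
force: [0.3, -2.4, 0.4]
gripper_width: 12.1
```

```bash
python3 st.py
```

```text
5.55 yaw 168.68 [506.31 119.84 117.98] F [ 0.27 -2.4   0.44] T [-0.429 -0.132  0.112] w 12.13 effort6 -0.168
```

>>> play_rows(
  increments=[
    [0,0,0,-3,1],
  ],
)

```text
time_s: 5.68
ee_pos: [506.3, 119.8, 118.0]
ee_rot: [-180.0, 0.0, 165.7]
force: [0.3, -2.9, -0.3]
gripper_width: 12.1
```

```bash
python3 st.py
```

```text
5.675 yaw 165.68 [506.29 119.8  117.96] F [ 0.26 -2.9  -0.26] T [-0.42  -0.165  0.115] w 12.06 effort6 -0.193
```

>>> play_rows(
  increments=[
    [0,0,0,-3,1],
  ],
)

```text
time_s: 5.8
ee_pos: [506.3, 119.7, 117.9]
ee_rot: [-179.9, 0.0, 162.7]
force: [0.5, -2.6, -1.2]
gripper_width: 12.1
```

```bash
python3 st.py
```

```text
5.8 yaw 162.68 [506.3  119.74 117.94] F [ 0.46 -2.61 -1.21] T [-0.46  -0.124  0.107] w 12.07 effort6 -0.186
```

>>> play_rows(
  increments=[
    [0,0,0,-3,1],
  ],
)

```text
time_s: 5.92
ee_pos: [506.3, 119.7, 118.0]
ee_rot: [-179.9, 0.0, 159.7]
force: [0.8, -2.8, -0.2]
gripper_width: 11.9
```

```bash
python3 st.py
```

```text
5.925 yaw 159.69 [506.28 119.69 117.97] F [ 0.78 -2.85 -0.2 ] T [-0.534 -0.072  0.189] w 11.86 effort6 -0.18
```

```bash
cat > av.py <<'E'
from h import *
T=[];E=[];F=[]
for i in range(14):
    s=env.state();T.append(s['torque']);F.append(s['force']);E.append(s['effort'][5]);env.grab_frame('top')
T=np.array(T);print(s['time_s'],s['ee_rot'][2],'Tz',T[:,2].round(3),T.mean(0).round(4),T[:,2].std(),np.mean(F,0).round(2),np.round(E,3))
E
python3 av.py
```

```text
6.575 159.75579674245162 Tz [0.189 0.076 0.085 0.053 0.042 0.068 0.069 0.097 0.072 0.093 0.075 0.093
 0.061 0.101] [-0.7916 -0.1491  0.0838] 0.03352524623450638 [ 0.84 -4.61 -0.02] [-0.18   0.208  0.22   0.082  0.074  0.073  0.073  0.076  0.079  0.079
  0.083  0.084  0.084  0.084]
```

>>> play_rows(
  increments=[
    [0,-0.4,0,-2,1],
  ],
)

```text
time_s: 6.75
ee_pos: [506.3, 119.7, 117.9]
ee_rot: [-180.0, 0.0, 157.7]
force: [1.7, -3.6, -0.2]
gripper_width: 11.8
```

```bash
python3 st.py
```

```text
6.75 yaw 157.65 [506.26 119.67 117.94] F [ 1.74 -3.6  -0.19] T [-0.642 -0.123  0.143] w 11.81 effort6 -0.126
```

>>> play_rows(
  increments=[
    [0,0,0,-2,1],
  ],
)

```text
time_s: 6.88
ee_pos: [506.2, 119.7, 118.0]
ee_rot: [-180.0, 0.0, 155.6]
force: [-0.1, -4.9, -1.0]
gripper_width: 12.1
```

```bash
python3 st.py
```

```text
6.875 yaw 155.61 [506.25 119.67 117.97] F [-0.15 -4.86 -1.03] T [-0.767 -0.19   0.137] w 12.09 effort6 -0.064
```

>>> play_rows(
  increments=[
    [0,0,0,-2,1],
  ],
)

```text
time_s: 7.0
ee_pos: [506.2, 119.6, 118.0]
ee_rot: [-180.0, 0.0, 153.6]
force: [0.3, -4.9, -0.4]
gripper_width: 12.1
```

```bash
python3 st.py
```

```text
7.0 yaw 153.61 [506.22 119.63 117.96] F [ 0.27 -4.92 -0.4 ] T [-0.846 -0.139  0.145] w 12.11 effort6 -0.054
```

>>> play_rows(
  increments=[
    [0,0,0,-2,1],
  ],
)

```text
time_s: 7.12
ee_pos: [506.2, 119.6, 118.0]
ee_rot: [-180.0, 0.0, 151.6]
force: [1.9, -4.1, 0.1]
gripper_width: 12.0
```

```bash
python3 st.py
python3 - <<'E'
from h import *
f=env.grab_frame('wrist');cv2.imwrite('pics/wrist4.png',f[:,:,::-1])
f=env.grab_frame('scene');cv2.imwrite('pics/scene4.png',cv2.resize(f[150:230,195:315,::-1],None,fx=6,fy=6,interpolation=cv2.INTER_CUBIC))
E
```

```text
7.125 yaw 151.6 [506.23 119.62 117.99] F [ 1.86 -4.06  0.07] T [-0.894 -0.201  0.194] w 11.99 effort6 -0.05
```

View pics/wrist4.png

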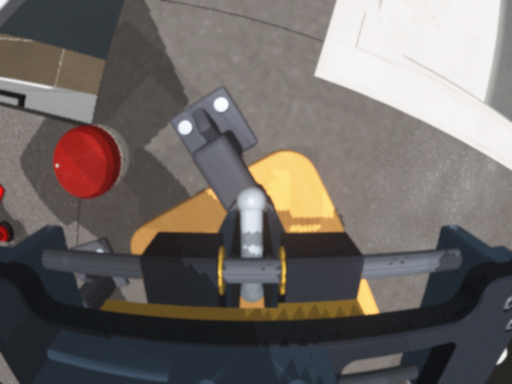

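View pics/scene4.png

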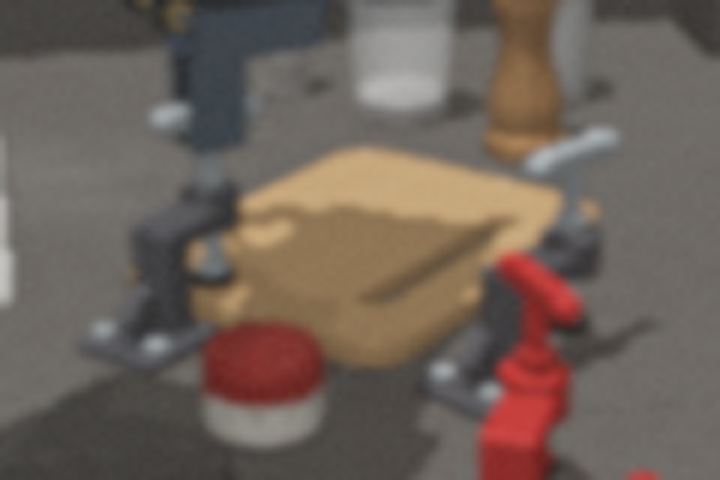

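>>> play_rows(
  increments=[
    [0.3,-0.6,0,-2,1],
  ],
)

```text
time_s: 7.35
ee_pos: [506.2, 119.5, 118.0]
ee_rot: [180.0, -0.1, 149.6]
force: [-0.4, -1.5, 0.6]
gripper_width: 11.8
```

```bash
python3 st.py
```

```text
7.35 yaw 149.55 [506.23 119.53 117.97] F [-0.37 -1.47  0.59] T [-0.384  0.093  0.139] w 11.83 effort6 -0.101
```

>>> play_rows(
  increments=[
    [0,0,0,-2,1],
  ],
)

```text
time_s: 7.48
ee_pos: [506.2, 119.5, 118.0]
ee_rot: [180.0, -0.1, 147.6]
force: [-0.1, -2.0, 1.4]
gripper_width: 12.3
```

```bash
python3 st.py
```

```text
7.475 yaw 147.55 [506.21 119.52 117.96] F [-0.12 -2.04  1.41] T [-0.451  0.095  0.176] w 12.25 effort6 -0.044
```

>>> play_rows(
  increments=[
    [0,0,0,-2,1],
  ],
)

```text
time_s: 7.6
ee_pos: [506.2, 119.5, 117.9]
ee_rot: [180.0, -0.0, 145.6]
force: [-1.2, -2.0, 1.1]
gripper_width: 12.2
```

```bash
python3 st.py
```

```text
7.6 yaw 145.57 [506.19 119.49 117.94] F [-1.2  -2.02  1.06] T [-0.4    0.157  0.155] w 12.21 effort6 -0.036
```

>>> play_rows(
  increments=[
    [0,0,0,-2,1],
  ],
)

```text
time_s: 7.72
ee_pos: [506.2, 119.4, 117.9]
ee_rot: [-180.0, -0.0, 143.6]
force: [-1.4, -1.2, 1.4]
gripper_width: 12.5
```

```bash
python3 st.py
```

```text
7.725 yaw 143.57 [506.18 119.42 117.93] F [-1.4  -1.21  1.39] T [-0.288  0.15   0.203] w 12.48 effort6 -0.032
```

>>> play_rows(
  increments=[
    [0,0,0,-2,1],
  ],
)

```text
time_s: 7.85
ee_pos: [506.2, 119.4, 117.9]
ee_rot: [-180.0, -0.0, 141.6]
force: [-1.2, -1.6, 1.0]
gripper_width: 12.0
```

```bash
python3 st.py
```

```text
7.85 yaw 141.57 [506.16 119.4  117.94] F [-1.2  -1.55  0.95] T [-0.233  0.334  0.183] w 12.05 effort6 -0.029
```

>>> play_rows(
  increments=[
    [0,0,0,-2,1],
  ],
)

```text
time_s: 7.98
ee_pos: [506.2, 119.4, 118.0]
ee_rot: [-180.0, -0.0, 139.6]
force: [-1.4, -1.0, 2.2]
gripper_width: 12.0
```

```bash
python3 st.py; python3 av.py
```

```text
7.975 yaw 139.58 [506.18 119.4  117.99] F [-1.41 -0.99  2.17] T [-0.164  0.297  0.188] w 11.99 effort6 -0.025
8.625 139.70715411275623 Tz [ 0.188  0.129  0.126  0.094  0.058  0.035  0.099 -0.     0.002  0.084
  0.071  0.047  0.099  0.092] [-0.0338  0.5266  0.0803] 0.04889807280170443 [-3.01  0.25  2.23] [-0.025  0.21   0.213  0.11   0.08   0.072  0.069  0.067  0.066  0.065
  0.065  0.064  0.064  0.063]
```

Torque at a constant 2°/row has risen from about 0.14 to about 0.19 N m, so the pad is bearing on the board. 60.6° turned so far, so I'll add a little more.

>>> play_rows(
  increments=[
    [-0.2,0.1,0,-1,1],
    [0,0,0,-2,1],
  ],
)

```text
time_s: 8.93
ee_pos: [506.2, 119.3, 117.9]
ee_rot: [-180.0, -0.0, 136.6]
force: [-4.2, 0.6, 1.8]
gripper_width: 12.0
```

```bash
python3 st.py
```

```text
8.925 yaw 136.61 [506.16 119.29 117.94] F [-4.15  0.63  1.79] T [0.168 0.714 0.177] w 12.05 effort6 -0.06
```

>>> play_rows(
  increments=[
    [0,0,0,-2,1],
  ],
)

```text
time_s: 9.05
ee_pos: [506.1, 119.3, 117.9]
ee_rot: [-180.0, -0.0, 134.6]
force: [-4.3, 0.6, 2.8]
gripper_width: 12.3
```

```bash
python3 st.py
```

```text
9.05 yaw 134.59 [506.15 119.29 117.94] F [-4.26  0.63  2.83] T [0.143 0.775 0.217] w 12.31 effort6 -0.017
```

Torque is about 0.2 N m. I'll ease off the side load, open, and rise straight up.

>>> play_rows(
  increments=[
    [-0.5,0.1,0,0,1],
    [0,0,0,0,1],
    [0,0,0,0,0.6],
    [0,0,0,0,0.3],
    [0,0,0,0,0],
    [0,0,0,0,0],
    [0,0,0,0,0],
    [0,0,0,0,0],
  ],
)

```text
time_s: 10.05
ee_pos: [505.8, 119.4, 118.0]
ee_rot: [180.0, 0.0, 134.7]
force: [0.2, 0.8, -0.2]
gripper_width: 68.8
```

```bash
python3 st.py
```

```text
10.05 yaw 134.72 [505.82 119.38 117.98] F [ 0.17  0.83 -0.2 ] T [-0.112  0.017  0.055] w 68.82 effort6 -0.0
```

>>> play_rows(
  increments=[
    [0,0,10,0,0],
    [0,0,20,0,0],
    [0,0,25,0,0],
    [0,0,25,0,0],
    [0,0,20,0,0],
    [0,0,10,0,0],
    [0,0,0,0,0],
    [0,0,0,0,0],
  ],
)

```text
time_s: 11.05
ee_pos: [505.3, 119.3, 227.2]
ee_rot: [-179.9, -0.0, 134.7]
force: [-0.4, 0.4, -0.6]
gripper_width: 91.0
```

```bash
python3 av.py
python3 - <<'E'
from h import *
s=env.state()
f=env.grab_frame('wrist');g=f[:,:,::-1];cv2.imwrite('pics/wrist5.png',g);np.save('pose5.npy',np.r_[s['ee_pos'],s['ee_rot']]);print(s['ee_pos'],s['ee_rot'])
f=env.grab_frame('top');cv2.imwrite('pics/top5.png',cv2.resize(f[85:210,170:300,::-1],None,fx=4.6,fy=4.6,interpolation=cv2.INTER_CUBIC))
E
```

```text
11.7 134.71570159726974 Tz [-0.019 -0.01   0.022 -0.006 -0.002  0.002 -0.001  0.011 -0.057 -0.017
 -0.035  0.023 -0.042 -0.061] [-0.0408  0.0103 -0.0138] 0.025696771797965277 [-0.14  0.01 -0.12] [ 0.  0. -0. -0. -0. -0. -0. -0. -0. -0. -0.  0.  0.  0.]
[505.82828343 119.3747315  227.99503354] [ 1.79993242e+02 -2.51155323e-04  1.34717239e+02]
```

View pics/wrist5.png

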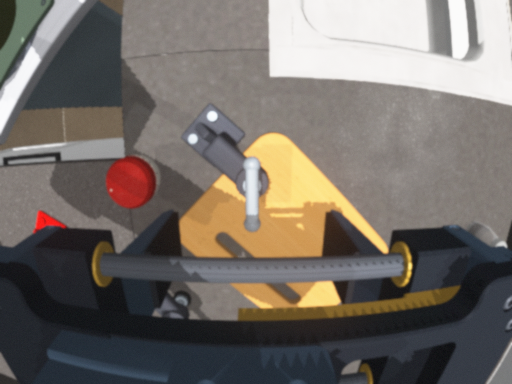

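View pics/top5.png

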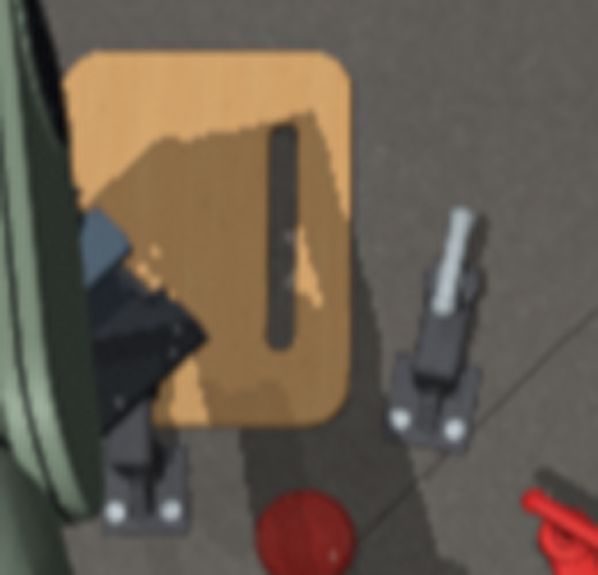

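The board and the idle handle are at the same pixels as before. The work handle stayed where I left it, at about −45° against +19.7° at the start, and the zero-load torque reads about −0.01.

```bash
python3 -c "
from workcell import env
print(env.job_done())"
```

```text
the job is handed in; nothing more can be done
None
```

I gripped the T-handle of the clamp holding the board at its middle and turned it about 65° (1.13 rad) clockwise. I then opened the gripper, rose clear and handed the job in at about 12 s.

- **Tightness:** While turning at the same slow pace, the wrist torque rose from about 0.14 to 0.2 N m, so I felt the resistance rise. The torque reading is noisy (about 0.03 N m), and the joint-6 effort did not show a clear contact point. I therefore also set the final angle from the stated range of starting angles, which puts the pad at roughly 13–27 N whichever start was true. I did not measure the pad pressure directly.
- **Last checks:** With the gripper open and clear, the force and torque read about zero. In the wrist view the handle stays at the angle it was turned to. In the top view, the parts of the board I could see (the arm hid its left edge) and the idle clamp's handle had not visibly moved.
- **Disagreement:** At first the side force was up to 9 N because the grip was slightly off centre. I corrected it with sub-millimetre shifts during the turn.

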